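# Fetch the brass stamp from among the colour jars

## Task

Clear the three glass colour jars out of the way by standing all of them on the pale side board, then fetch the brass stamp from among where they stood and stand it upright on the middle of the round black pad. With the stamp on the pad, put every jar back upright on the middle of the coaster of its own colour; handle the jars gently, without dropping or tipping them, and leave the green tumbler alone.

Things in the scene. Friction and masses are not known exactly. Their poses are not given: they have to be found in the camera images.
- jar_red_mid (a point): Closed upright glass jar with red filling and a red lid, 125 mm tall, 280 g (may vary): round glass body 52 mm in diameter up to 95 mm, then the round lid, 48 mm in diameter and 30 mm tall. Loose; at the start it stands centred on the coaster of its own colour. The point is the jar's centre, 62.5 mm above its underside; z up along its axis.
- jar_yellow_mid (a point): Closed upright glass jar with yellow filling and a yellow lid, 125 mm tall, 280 g (may vary): round glass body 52 mm in diameter up to 95 mm, then the round lid, 48 mm in diameter and 30 mm tall. Loose; at the start it stands centred on the coaster of its own colour. The point is the jar's centre, 62.5 mm above its underside; z up along its axis.
- jar_blue_mid (a point): Closed upright glass jar with blue filling and a blue lid, 125 mm tall, 280 g (may vary): round glass body 52 mm in diameter up to 95 mm, then the round lid, 48 mm in diameter and 30 mm tall. Loose; at the start it stands centred on the coaster of its own colour. The point is the jar's centre, 62.5 mm above its underside; z up along its axis.
- stamp_grip (a point): Brass glassmaker's stamp standing upright in the midst of the three jars, loose, 60 mm tall, 320 g (may vary): a flat foot disc 52 mm in diameter and 8 mm thick, a round stem 22 mm in diameter above it, and a rim 26 mm in diameter on the top 6 mm. It stands on a round dark wooden board 12 mm thick, 64 mm from the axis of each jar. The point is on the stem, 36 mm above the underside; z up along the stem.
- coaster_red: Flat round red coaster, 72 mm in diameter, 6 mm thick, fixed on the round dark wooden board (12 mm thick, 224 mm in diameter): the home place of the jar of this colour. Origin at the centre of its underside; its top is 6 mm above the origin. Coaster centres are 111 mm apart.
- coaster_yellow: Flat round yellow coaster, 72 mm in diameter, 6 mm thick, fixed on the round dark wooden board (12 mm thick, 224 mm in diameter): the home place of the jar of this colour. Origin at the centre of its underside; its top is 6 mm above the origin. Coaster centres are 111 mm apart.
- coaster_blue: Flat round blue coaster, 72 mm in diameter, 6 mm thick, fixed on the round dark wooden board (12 mm thick, 224 mm in diameter): the home place of the jar of this colour. Origin at the centre of its underside; its top is 6 mm above the origin. Coaster centres are 111 mm apart.
- side_board: Plain pale wooden side board, fixed on the bench, to the left or the right of the jars: 290 mm along its x axis, 130 mm along its y axis, 15 mm thick, empty at the start. Origin at the centre of its underside, its top 15 mm above.
- pad: Round black rubber pad with a dark grey circle (72 mm across) in its middle, fixed on the bench on the other side of the jars: 110 mm in diameter, 8 mm thick. Origin at the centre of its underside, its top 8 mm above.
- tumbler: Finished green glass tumbler, open at the top, 85 mm tall, 64 mm across the rim, standing on the bench beyond the jars; not part of the work. Origin at the centre of its underside.

How it is judged:
On the way, in this order (a step that is already met when the one before it is completed fails the run):
1. all three jars stand released on the side board, the stamp still where it was (x of jar_red_mid in the frame of side_board between -0.145 and 0.145 m and y of jar_red_mid in the frame of side_board between -0.065 and 0.065 m and z of jar_red_mid in the frame of side_board between 0.072 and 0.083 m and angle between each of jar_red_mid, jar_yellow_mid, jar_blue_mid's own z axis and vertical below 0.1 rad and x of jar_yellow_mid in the frame of side_board between -0.145 and 0.145 m and y of jar_yellow_mid in the frame of side_board between -0.065 and 0.065 m and z of jar_yellow_mid in the frame of side_board between 0.072 and 0.083 m and x of jar_blue_mid in the frame of side_board between -0.145 and 0.145 m and y of jar_blue_mid in the frame of side_board between -0.065 and 0.065 m and z of jar_blue_mid in the frame of side_board between 0.072 and 0.083 m and distance of stamp_grip from where it was at the start of the episode below 0.04 m and contact force between the fingers and anything else below 0.1 N), for 0.2 s.
2. the stamp stands released on the middle of the pad, all jars still on the side board (horizontal distance between stamp_grip and pad below 0.013 m and z of stamp_grip in the frame of pad below 0.049 m and angle between each of stamp_grip, jar_red_mid, jar_yellow_mid, jar_blue_mid's own z axis and vertical below 0.1 rad and linear speed of stamp below 0.02 m/s and x of jar_red_mid in the frame of side_board between -0.145 and 0.145 m and y of jar_red_mid in the frame of side_board between -0.065 and 0.065 m and z of jar_red_mid in the frame of side_board between 0.072 and 0.083 m and x of jar_yellow_mid in the frame of side_board between -0.145 and 0.145 m and y of jar_yellow_mid in the frame of side_board between -0.065 and 0.065 m and z of jar_yellow_mid in the frame of side_board between 0.072 and 0.083 m and x of jar_blue_mid in the frame of side_board between -0.145 and 0.145 m and y of jar_blue_mid in the frame of side_board between -0.065 and 0.065 m and z of jar_blue_mid in the frame of side_board between 0.072 and 0.083 m and contact force between the fingers and anything else below 0.1 N), for 0.2 s.
At the end, for the whole second after the job is handed in: The stamp stands upright on the pad, within 13 mm of its centre; each jar stands upright on the coaster of its own colour, within 12 mm of its centre; all is at rest and released (horizontal distance between stamp_grip and pad below 0.013 m and z of stamp_grip in the frame of pad below 0.049 m and angle between each of stamp_grip, jar_red_mid, jar_yellow_mid, jar_blue_mid's own z axis and vertical below 0.1 rad and linear speed of each of stamp, jar_red, jar_yellow, jar_blue below 0.02 m/s and horizontal distance between jar_red_mid and coaster_red below 0.012 m and z of jar_red_mid in the frame of coaster_red below 0.074 m and horizontal distance between jar_yellow_mid and coaster_yellow below 0.012 m and z of jar_yellow_mid in the frame of coaster_yellow below 0.074 m and horizontal distance between jar_blue_mid and coaster_blue below 0.012 m and z of jar_blue_mid in the frame of coaster_blue below 0.074 m and contact force between the fingers and anything else below 0.1 N); the robot touches nothing.
It fails at once if a jar is tipped by more than about 35 degrees (angle between any of jar_red_mid, jar_yellow_mid, jar_blue_mid's own z axis and vertical above 0.6 rad).
It fails at once if a jar is dropped (from more than about 15 mm) or flung ((contact force between the fingers and jar_red below 0.05 N and linear speed of jar_red above 0.55 m/s) or (contact force between the fingers and jar_yellow below 0.05 N and linear speed of jar_yellow above 0.55 m/s) or (contact force between the fingers and jar_blue below 0.05 N and linear speed of jar_blue above 0.55 m/s)).
It fails at once if the tumbler is moved by more than 15 mm (distance of tumbler from where it was at the start of the episode above 0.015 m).
It also fails if it takes over 136 s, if anything falls off the work surface, if the arm or the gripper's body presses on something with over 40 N, if the wrist force passes 120 N, or if a joint passes its speed limit or range.

## Robot

A 6-joint arm with a two-finger parallel gripper is mounted at the origin on the work surface. World frame = base frame: x ahead of the robot, y to its left, z up, the work surface at z = 0. Lengths are in m, angles in rad, forces in N, time in s.
With the tool pointing down it reaches from about 0.4 to 0.825 m from the base axis. Payload 7 kg.
Tool frame: the origin (TCP) lies on the centre line of the jaws, within the pads' length; the fingertips stand 22 mm ahead of it and the grasp point (between the pads) lies 3 mm ahead of it; z points along the fingers, y is the direction in which the jaws open and shut (so a half turn about z gives the same grasp; the last joint's range is limited). The gripper opens to 88 mm and grips with 3 to 60 N. Pads are 19 mm wide; open, the fingers measure 130 mm over their backs; the gripper's body (78 mm by 193 mm) begins 47 mm behind the grasp point.
Start: joints at [-0.925, 0.359, 0.012, 0, -1.224, -0.288], TCP at [0.236, -0.632, 0.249] pointing down, gripper open.
Joint ranges: [-3.07, 3.07], [-1.43, 2.12], [-1.02, 1.25], [-3.03, 1.67], [-3.05, -0], [-3.03, 3.03]. Speed limits (rad/s): [2.39, 2.39, 3.01, 3.14, 3.14, 3.14].

## Interface

Orientations are given as [roll, pitch, yaw] about the fixed x, y, z axes, in that order (R = Rz(yaw) Ry(pitch) Rx(roll)).
In Python, from station import arm gives the robot as it stands. The module is installed in compiled form; this text tells all that it offers.
- The arm moves only by the tool arm_command, never from a script. Its argument "motion" is a list of rows, each a list of 3 entries, a list of its own where there are three numbers: the shift along the tool's x, y, z in mm, then the turn, a rotation vector about the tool's x, y, z in degrees, then the opening, from 0 (shut) to 1 (fully open). In form: [[[tx, ty, tz], [wx, wy, wz], grip], ...]. A call has 1 to 20 rows; each row shifts and turns the commanded pose from where the row before left it, along the tool's axes as they then stand; what a row does not reach is not made up. A row lasts 1/12 s, in which the tool goes at most 41.7 mm and 7.16 degrees, less where a joint would pass 70% of its speed; a pose out of reach is approached as far as the arm can. A call is refused whole if a number of a shift passes 41.7 or a number of a turn 7.16, either way. A call with a gripper value outside its range is refused whole. The fingers move at their own pace and stop on an object; "newtons" is the grip in N (left out, the last holds). Time passes only in rows, so rows that do not move let the fingers close. It gives the time, the measured TCP pose, the force and the opening at its end, in the units of the state.
- arm.get_state(): the state, without advancing time (a new reading comes with each control period).
- arm.grab_frame(name): name is "side" or "top" or "wrist"; returns the picture (420x560x3 uint8, red, green, blue); there is no depth.
- arm.camera_info(name): a dict with "fov_y" (degrees; the focal length in pixels is half the picture's height over the tangent of half this angle, whatever the lens; pixels are square), "cx", "cy" (the principal point, pixels), "view" (4x4, takes a point from world to camera coordinates); the wrist camera has in their place "tool_from_camera" (4x4, takes a point from camera to tool coordinates, whose origin is the TCP and whose axes are the flange's). Camera axes: x right, y down, z forward; pixel columns grow to the right and rows downward; lengths in m; the calibration is good to about 2 mm. A picture is of the moment at which its call begins: read the wrist's pose just before it. camera_info takes no time and is no camera call.
- arm.job_done(): hands the job in, once; it reports no verdict.
The state is a dict: "t": time; "q": joint angles; "qd": joint speeds; "joint_efforts": joint torques, N m; "eef_pos": TCP position; "ee_rot": TCP orientation; "force": force on the tool from outside, world axes, zero at the start; "moment": the same for the moment, N m; "width": finger opening in m.
Only numpy, scipy, OpenCV 4.12 (cv2) and the standard library are available. Lean on these libraries where they do the work, as an engineer would, in place of code of your own. Each camera call takes 0.05 s, during which the arm holds its last target. There are 200 camera calls.

## Working session

There is one attempt and no reset: what is moved stays moved. The work goes in short steps, Python scripts to look and compute and a tool call to move; the robot and the scene stay as the last step left them, time stands still between calls to the robot, and variables do not carry over. Pictures are saved under pics/ and viewed, on a budget of 14 in all, crops included, one or two more only if the job needs it, and the job is handed in when it is done.

Besides the shell and the picture viewer there is one more tool, called as name(argument=value, ...), one argument or row to a line, values as JSON. arm_command: Moves the arm, as the interface text tells. Its arguments: {"type":"object","properties":{"motion":{"type":"array","items":{"type":"array"}},"newtons":{"type":"number"}},"required":["motion"]}

```bash
mkdir -p pics; python3 - <<'E'
from station import arm
import cv2,numpy as np
np.set_printoptions(precision=4,suppress=True)
s=arm.get_state();print(s)
for n in ["top","side","wrist"]:
    print(n,arm.camera_info(n))
for n in ["top","side"]:
    cv2.imwrite(f"pics/{n}0.png",arm.grab_frame(n)[:,:,::-1])
E
```

```text
{'t': 0.0, 'q': array([-0.9249,  0.3594,  0.011 , -0.0004, -1.2241, -0.2881]), 'qd': array([-0.0001,  0.0006,  0.002 , -0.0009,  0.0003, -0.0001]), 'joint_efforts': array([  0.0006, -58.272 ,  29.307 ,   6.9981,   0.0069,  -0.0002]), 'eef_pos': array([ 0.2362, -0.6318,  0.2476]), 'ee_rot': array([ 3.1399, -0.0001, -2.7839]), 'force': array([-0.5447, -0.203 , -0.1526]), 'moment': array([ 0.0035, -0.0065, -0.0317]), 'width': 0.08746639495424603}
top {'fov_y': 49.23368160753002, 'cx': 281.8833633077461, 'cy': 206.75686441389377, 'view': array([[-0.0021, -0.9998,  0.0216, -0.0077],
       [-0.9804, -0.0022, -0.1972,  0.5845],
       [ 0.1972, -0.0216, -0.9801,  0.9598],
       [ 0.    ,  0.    ,  0.    ,  1.    ]])}
side {'fov_y': 44.76001947475578, 'cx': 281.82695155341554, 'cy': 208.68768127331293, 'view': array([[-0.841 , -0.541 , -0.0003,  0.461 ],
       [-0.4134,  0.643 , -0.6447,  0.2839],
       [ 0.3489, -0.5421, -0.7645,  1.0237],
       [ 0.    ,  0.    ,  0.    ,  1.    ]])}
wrist {'fov_y': 71.31484326133913, 'cx': 275.6993468973038, 'cy': 204.0482086303961, 'tool_from_camera': array([[ 0.0009, -0.9561, -0.293 ,  0.0799],
       [ 1.    ,  0.001 , -0.0002, -0.0001],
       [ 0.0005, -0.293 ,  0.9561, -0.1361],
       [ 0.    ,  0.    ,  0.    ,  1.    ]])}
```

View pics/top0.png

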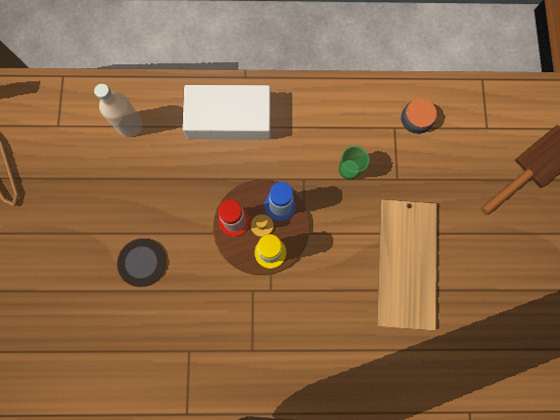

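View pics/side0.png

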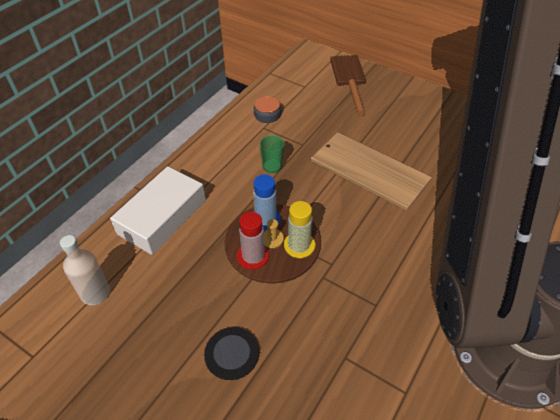

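The top view shows the lids at red (231,209), blue (281,193) and yellow (270,246). The stamp is at (262,225), the pad at (142,262), the side board spans (380,200) to (437,328), and the tumbler is at (354,162). Next I'll fit the geometry to both views.

```bash
cat > h.py <<'E'
import numpy as np,cv2
from station import arm
np.set_printoptions(precision=4,suppress=True)
def K(n):
    c=arm.camera_info(n);f=210/np.tan(np.radians(c['fov_y']/2));return c,f
def V(n,s=None):
    c,f=K(n)
    if n!='wrist': return c['view'],f,c['cx'],c['cy']
    from scipy.spatial.transform import Rotation as R
    T=np.eye(4);T[:3,:3]=R.from_euler('xyz',s['ee_rot']).as_matrix();T[:3,3]=s['eef_pos']
    return np.linalg.inv(T@c['tool_from_camera']),f,c['cx'],c['cy']
def proj(v,P):
    M,f,cx,cy=v;p=np.atleast_2d(P)@M[:3,:3].T+M[:3,3]
    return p[:,:2]/p[:,2:]*f+[cx,cy]
def ray(v,px,z):
    M,f,cx,cy=v;px=np.atleast_2d(px).astype(float)
    d=np.c_[(px-[cx,cy])/f,np.ones(len(px))]@M[:3,:3];o=-M[:3,:3].T@M[:3,3]
    return o+d*((z-o[2])/d[:,2])[:,None]
A=np.linspace(0,2*np.pi,40,endpoint=False)
def cyl(v,x,y,r,z0,z1):
    P=[[x+r*np.cos(a),y+r*np.sin(a),z] for z in (z0,z1) for a in A]
    return cv2.convexHull(np.round(proj(v,P)*16).astype(np.int32))
def fill(m,h,val): cv2.fillConvexPoly(m,h,val,shift=4)
def cmask(img,c):
    H,S,Vv=cv2.split(cv2.cvtColor(img,cv2.COLOR_RGB2HSV));H=H.astype(int)
    d=np.abs((H-{'red':0,'yellow':28,'blue':113}[c]+90)%180-90)
    return ((d<{'red':6,'yellow':5,'blue':12}[c])&(S>200)&(Vv>70)).astype(np.uint8)
E
python3 - <<'E'
from h import *
from scipy.optimize import minimize
I={n:arm.grab_frame(n) for n in('top','side')};v={n:V(n) for n in I}
cols=('red','yellow','blue');M={(n,c):cmask(I[n],c) for n in I for c in cols}
print({k:int(m.sum()) for k,m in M.items()})
def jars(p):  # order blue,red,yellow counter-clockwise? from angle + sense
    return {c:(p[0]+.064*np.cos(p[2]+s*2*np.pi/3),p[1]+.064*np.sin(p[2]+s*2*np.pi/3)) for c,s in zip(cols,(0,SG,-SG))}
def render(p,n):
    J=jars(p);w=v[n];m=np.zeros((420,560),np.uint8);cam=-w[0][:3,:3].T@w[0][:3,3]
    for i,c in enumerate(cols): fill(m,cyl(w,*J[c],.036,.012,.018),i+1)
    for c in sorted(cols,key=lambda c:-np.hypot(*(cam[:2]-J[c]))):
        fill(m,cyl(w,*J[c],.026,.018,.113),0);fill(m,cyl(w,*J[c],.024,.113,.143),cols.index(c)+1)
    return m
def cost(p):
    t=0
    for n in I:
        m=render(p,n)
        for i,c in enumerate(cols): t+=cv2.GaussianBlur(np.abs((m==i+1).astype(np.float32)-M[n,c]),(1,1),0).sum()
    return t
L={c:ray(v['top'],px,.143)[0][:2] for c,px in dict(red=(231,209),yellow=(270,246),blue=(281,193)).items()}
C=np.mean(list(L.values()),0);print(L,C)
a={c:np.arctan2(*(L[c]-C)[::-1]) for c in cols}
SG=1 if np.sin(a['yellow']-a['red'])>0 else -1
p0=np.array([*C,a['red']])
r=minimize(cost,p0,method='Nelder-Mead',options=dict(initial_simplex=p0+np.array([[0,0,0],[.008,0,0],[0,.008,0],[0,0,.1]]),xatol=1e-4))
print(p0,r.x,r.fun);print({c:np.round(q,4) for c,q in jars(r.x).items()})
for n in I:
    g=cv2.cvtColor(I[n],cv2.COLOR_RGB2GRAY)
    c=ray(v[n],(142,262) if n=='top' else (232,352),.008)[0]
    px=proj(v[n],c)[0].astype(int);m=np.zeros((422,562),np.uint8)
    _,_,_,_=cv2.floodFill(g.copy(),m,tuple(int(x) for x in px),1,12,12,cv2.FLOODFILL_MASK_ONLY|(255<<8))
    m=m[1:-1,1:-1];m=cv2.bitwise_and(m,(g<75).astype(np.uint8)*255)
    cs=max(cv2.findContours(m,0,2)[0],key=cv2.contourArea).reshape(-1,2)
    W=ray(v[n],cs,.008)[:,:2];(cc,rr)=cv2.minEnclosingCircle(W.astype(np.float32));print('pad',n,cc,rr)
print('board corners',ray(v['top'],[(381,200),(437,203),(436,329),(379,326)],.015))
print('board side',ray(v['side'],[(338,136),(430,179),(407,206),(312,160)],.015))
print('tumbler',ray(v['top'],(348,170),.0))
E
```

```text
{('top', 'red'): 600, ('top', 'yellow'): 665, ('top', 'blue'): 1, ('side', 'red'): 670, ('side', 'yellow'): 597, ('side', 'blue'): 386}
{'red': array([0.5626, 0.0973]), 'yellow': array([0.4875, 0.0181]), 'blue': array([ 0.5962, -0.0041])} [0.5487 0.0371]
[0.5487 0.0371 1.3445] [0.5512 0.0375 1.3711] 1861.0
{'red': array([0.5639, 0.1002]), 'yellow': array([0.4905, 0.0171]), 'blue': array([ 0.5992, -0.0049])}
pad top (0.465847373008728, 0.30661606788635254) 0.057641688734292984
pad side (0.46515148878097534, 0.3081255853176117) 0.057254377752542496
board corners [[ 0.6098 -0.2402  0.015 ]
 [ 0.603  -0.3716  0.015 ]
 [ 0.3177 -0.3495  0.015 ]
 [ 0.3246 -0.223   0.015 ]]
board side [[ 0.5935 -0.3582  0.015 ]
 [ 0.3161 -0.3415  0.015 ]
 [ 0.3286 -0.2254  0.015 ]
 [ 0.6059 -0.2377  0.015 ]]
tumbler [[ 0.6865 -0.1677  0.    ]]
```

arm_command(
  motion=[
    [[0,0,-33],[0,0,6.83],1],
    [[0,0,-33],[0,0,6.83],1],
    [[0,0,-33],[0,0,6.83],1],
    [[-16,38,0],[0,0,0],1],
    [[-16,38,0],[0,0,0],1],
    [[-16,38,0],[0,0,0],1],
    [[-16,38,0],[0,0,0],1],
    [[-16,38,0],[0,0,0],1],
    [[-16,38,0],[0,0,0],1],
    [[-16,38,0],[0,0,0],1],
    [[-16,38,0],[0,0,0],1],
    [[-16,38,0],[0,0,0],1],
    [[-16,38,0],[0,0,0],1],
    [[-16,38,0],[0,0,0],1],
    [[-16,38,0],[0,0,0],1],
    [[-16,38,0],[0,0,0],1],
    [[-16,38,0],[0,0,0],1],
    [[-16,38,0],[0,0,0],1],
    [[-16,38,0],[0,0,0],1],
    [[-16,38,0],[0,0,0],1],
  ],
  newtons=20,
)

```text
t: 1.87
eef_pos: [0.5084, 0.016, 0.3479]
ee_rot: [3.141, 0.001, -3.141]
force: [0.9, -0.6, -0.2]
width: 0.0879
```

arm_command(
  motion=[
    [[0,0,0],[0,0,0],1],
    [[0,0,0],[0,0,0],1],
  ],
)

```text
t: 2.03
eef_pos: [0.5086, 0.0158, 0.3468]
ee_rot: [-3.141, -0.001, -3.138]
force: [-0.9, -0.9, -0.2]
width: 0.0877
```

```bash
python3 - <<'E'
from h import *
s=arm.get_state();I=arm.grab_frame('wrist');v=V('wrist',s);print(s['eef_pos'],s['ee_rot'],s['t'],s['force'])
P={'red':(.5639,.1002),'yellow':(.4905,.0171),'blue':(.5992,-.0049)}
D=I[:,:,::-1].copy()
for c,(x,y) in P.items():
    cv2.polylines(D,[cyl(v,x,y,.024,.143,.1431)//16],True,(255,255,255),1)
    cv2.polylines(D,[cyl(v,x,y,.036,.018,.0181)//16],True,(255,0,255),1)
    h=cv2.cvtColor(I,cv2.COLOR_RGB2HSV);px=proj(v,[x,y,.143])[0].astype(int);print(c,px,h[px[1],px[0]])
cv2.imwrite('pics/w1.png',D)
E
```

```text
[0.5086 0.0158 0.3468] [-3.1412 -0.0013 -3.1381] 2.0333 [-0.859  -0.8861 -0.1533]
red [343 228] [  1 181 201]
yellow [277 169] [ 26 142 232]
blue [259 253] [108 175 202]
```

View pics/w1.png

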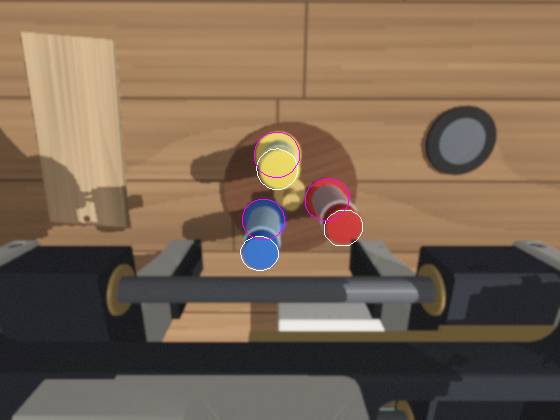

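The fitted outlines sit right on the lids, at red (343,227), yellow (277,169) and blue (260,253). I'll start with the blue jar.

arm_command(
  motion=[
    [[-30,-7,0],[0,0,0],1],
    [[-30,-7,0],[0,0,0],1],
    [[-30,-7,0],[0,0,0],1],
    [[0,0,35],[0,0,0],1],
    [[0,0,35],[0,0,0],1],
    [[0,0,35],[0,0,0],1],
    [[0,0,35],[0,0,0],1],
    [[0,0,35],[0,0,0],1],
    [[0,0,20],[0,0,0],1],
    [[0,0,12],[0,0,0],1],
    [[0,0,0],[0,0,0],1],
    [[0,0,0],[0,0,0],1],
  ],
)

```text
t: 3.08
eef_pos: [0.5979, -0.0084, 0.1406]
ee_rot: [-3.141, -0.001, 3.141]
force: [-0.4, 0.0, 0.9]
width: 0.0881
```

arm_command(
  motion=[
    [[-1,3,0],[0,0,0],1],
    [[0,0,0],[0,0,0],0],
    [[0,0,0],[0,0,0],0],
    [[0,0,0],[0,0,0],0],
    [[0,0,0],[0,0,0],0],
    [[0,0,0],[0,0,0],0],
    [[0,0,0],[0,0,0],0],
    [[0,0,0],[0,0,0],0],
    [[0,0,0],[0,0,0],0],
  ],
)

```text
t: 3.83
eef_pos: [0.5993, -0.0041, 0.1406]
ee_rot: [3.142, 0.0, -3.141]
force: [0.2, 0.6, 1.2]
width: 0.0478
```

arm_command(
  motion=[
    [[0,0,-10],[0,0,0],0],
    [[0,0,-25],[0,0,0],0],
    [[0,0,-30],[0,0,0],0],
    [[0,0,-25],[0,0,0],0],
    [[0,0,-10],[0,0,0],0],
    [[2,-15,0],[0,0,0],0],
    [[4,-25,0],[0,0,0],0],
    [[5,-35,0],[0,0,0],0],
    [[6,-38,0],[0,0,0],0],
    [[6,-38,0],[0,0,0],0],
    [[6,-38,0],[0,0,0],0],
    [[6,-38,0],[0,0,0],0],
    [[5,-35,0],[0,0,0],0],
    [[4,-22,0],[0,0,0],0],
    [[2,-13,0],[0,0,0],0],
    [[0,0,20],[0,0,0],0],
    [[0,0,30],[0,0,0],0],
    [[0,0,25],[0,0,0],0],
    [[0,0,15],[0,0,0],0],
    [[0,0,0],[0,0,0],0],
  ],
)

```text
t: 5.5
eef_pos: [0.5501, -0.3, 0.1453]
ee_rot: [3.138, -0.008, 3.141]
force: [-0.2, -0.2, -4.4]
width: 0.0471
```

arm_command(
  motion=[
    [[0,0,0],[0,0,0],0],
    [[0,0,3],[0,0,0],0],
    [[0,0,3],[0,0,0],0],
    [[0,0,1],[0,0,0],0],
    [[0,0,0],[0,0,0],0],
    [[0,0,0],[0,0,0],0],
  ],
)

```text
t: 6.0
eef_pos: [0.5535, -0.3012, 0.1441]
ee_rot: [-3.141, 0.001, -3.141]
force: [-0.2, -0.2, -3.4]
width: 0.0476
```

arm_command(
  motion=[
    [[0,0,3],[0,0,0],0],
    [[0,0,2],[0,0,0],0],
    [[0,0,0],[0,0,0],0],
    [[0,0,0],[0,0,0],0],
  ],
)

```text
t: 6.33
eef_pos: [0.5532, -0.3011, 0.1383]
ee_rot: [3.141, -0.0, -3.141]
force: [0.6, -0.6, -2.2]
width: 0.0472
```

arm_command(
  motion=[
    [[0,0,1],[0,0,0],0],
    [[0,0,0],[0,0,0],0],
    [[0,0,0],[0,0,0],0],
  ],
)

```text
t: 6.58
eef_pos: [0.5535, -0.3012, 0.1377]
ee_rot: [-3.141, 0.0, -3.141]
force: [-0.6, -1.0, -2.4]
width: 0.0475
```

arm_command(
  motion=[
    [[0,0,0],[0,0,0],1],
    [[0,0,0],[0,0,0],1],
    [[0,0,0],[0,0,0],1],
    [[0,0,0],[0,0,0],1],
    [[0,0,0],[0,0,0],1],
    [[0,0,-15],[0,0,0],1],
    [[0,0,-30],[0,0,0],1],
    [[0,0,-30],[0,0,0],1],
    [[7,35,0],[0,0,0],1],
    [[7,35,0],[0,0,0],1],
    [[7,35,0],[0,0,0],1],
    [[7,35,0],[0,0,0],1],
    [[7,35,0],[0,0,0],1],
    [[7,35,0],[0,0,0],1],
    [[7,35,0],[0,0,0],1],
    [[7,35,0],[0,0,0],1],
    [[7,38,0],[0,0,0],1],
    [[0,0,0],[0,0,0],1],
    [[0,0,0],[0,0,0],1],
  ],
)

```text
t: 8.17
eef_pos: [0.4901, 0.0188, 0.2131]
ee_rot: [3.141, 0.001, -3.137]
force: [-0.4, 1.4, 0.3]
width: 0.0875
```

```bash
python3 - <<'E'
from h import *
s=arm.get_state();print(s['eef_pos'])
I=arm.grab_frame('side');v=V('side');D=I[:,:,::-1].copy()
print(s['t'])
cv2.polylines(D,[cyl(v,.5535,-.3012,.024,.140,.1401)//16],True,(255,255,255),1)
cv2.imwrite('pics/s2.png',D)
E
```

```text
[0.4901 0.0188 0.2131]
8.1667
```

View pics/s2.png

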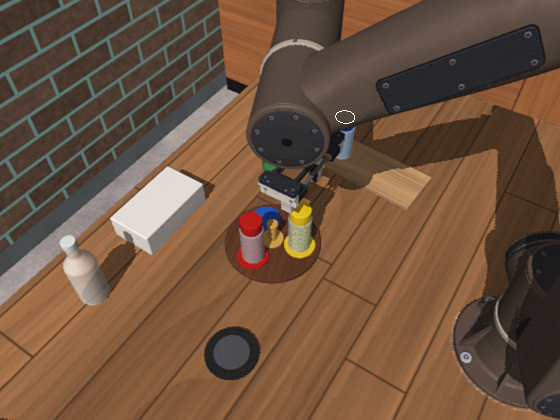

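The blue jar is upright on the board, partly hidden near (345,140). The yellow jar is next.

arm_command(
  motion=[
    [[0,-2,25],[0,0,0],1],
    [[0,0,30],[0,0,0],1],
    [[0,0,17],[0,0,0],1],
    [[0,0,0],[0,0,0],1],
    [[0,0,0],[0,0,0],1],
    [[0,0,0],[0,0,0],0],
    [[0,0,0],[0,0,0],0],
    [[0,0,0],[0,0,0],0],
    [[0,0,0],[0,0,0],0],
    [[0,0,0],[0,0,0],0],
    [[0,0,0],[0,0,0],0],
    [[0,0,0],[0,0,0],0],
    [[0,0,0],[0,0,0],0],
  ],
)

```text
t: 9.3
eef_pos: [0.4906, 0.0152, 0.1409]
ee_rot: [3.141, 0.001, -3.141]
force: [0.3, 1.6, 1.9]
width: 0.0477
```

arm_command(
  motion=[
    [[0,0,-10],[0,0,0],0],
    [[0,0,-25],[0,0,0],0],
    [[0,0,-25],[0,0,0],0],
    [[0,0,-20],[0,0,0],0],
    [[0,0,-10],[0,0,0],0],
    [[6,-15,0],[0,0,0],0],
    [[9,-24,0],[0,0,0],0],
    [[13,-33,0],[0,0,0],0],
    [[14,-36,0],[0,0,0],0],
    [[14,-36,0],[0,0,0],0],
    [[14,-36,0],[0,0,0],0],
    [[14,-36,0],[0,0,0],0],
    [[13,-33,0],[0,0,0],0],
    [[11,-27,0],[0,0,0],0],
    [[6,-15,0],[0,0,0],0],
    [[4,-12,0],[0,0,0],0],
    [[0,0,20],[0,0,0],0],
    [[0,0,30],[0,0,0],0],
    [[0,0,25],[0,0,0],0],
    [[0,0,8],[0,0,0],0],
  ],
)

```text
t: 10.97
eef_pos: [0.3694, -0.2873, 0.1438]
ee_rot: [3.139, -0.006, 3.14]
force: [-1.4, 0.7, -3.3]
width: 0.0481
```

arm_command(
  motion=[
    [[0,0,3],[0,0,0],0],
    [[0,0,3],[0,0,0],0],
    [[0,0,2],[0,0,0],0],
    [[0,0,0],[0,0,0],0],
    [[0,0,0],[0,0,0],0],
  ],
)

```text
t: 11.38
eef_pos: [0.3729, -0.2883, 0.1405]
ee_rot: [-3.141, 0.002, -3.141]
force: [-0.1, 0.0, -2.7]
width: 0.0479
```

arm_command(
  motion=[
    [[0,0,2],[0,0,0],0],
    [[0,0,1],[0,0,0],0],
    [[0,0,0],[0,0,0],0],
    [[0,0,0],[0,0,0],0],
  ],
)

```text
t: 11.72
eef_pos: [0.3734, -0.2885, 0.1378]
ee_rot: [-3.141, 0.002, -3.141]
force: [-0.3, 2.4, 5.2]
width: 0.0476
```

Contact reads +5 N upward, so I'll release and go to the red jar.

arm_command(
  motion=[
    [[0,0,0],[0,0,0],1],
    [[0,0,0],[0,0,0],1],
    [[0,0,0],[0,0,0],1],
    [[0,0,0],[0,0,0],1],
    [[0,0,-15],[0,0,0],1],
    [[0,0,-30],[0,0,0],1],
    [[0,0,-30],[0,0,0],1],
    [[-16,32,0],[0,0,0],1],
    [[-16,32,0],[0,0,0],1],
    [[-16,32,0],[0,0,0],1],
    [[-16,32,0],[0,0,0],1],
    [[-16,33,0],[0,0,0],1],
    [[-16,33,0],[0,0,0],1],
    [[-16,33,0],[0,0,0],1],
    [[-16,33,0],[0,0,0],1],
    [[-16,32,0],[0,0,0],1],
    [[-16,32,0],[0,0,0],1],
    [[-16,32,0],[0,0,0],1],
    [[-15,32,0],[0,0,0],1],
  ],
)

```text
t: 13.3
eef_pos: [0.5638, 0.1016, 0.2115]
ee_rot: [-3.141, 0.0, -3.141]
force: [0.5, -0.4, -0.4]
width: 0.0874
```

arm_command(
  motion=[
    [[0,0,0],[0,0,0],1],
    [[0,0,0],[0,0,0],1],
  ],
)

```text
t: 13.47
eef_pos: [0.5636, 0.1014, 0.2107]
ee_rot: [-3.141, -0.001, -3.139]
force: [-0.9, 0.2, -0.9]
width: 0.0875
```

```bash
python3 - <<'E'
from h import *
s=arm.get_state();I=arm.grab_frame('wrist');v=V('wrist',s);print(s['eef_pos'],s['ee_rot'])
D=I[:,:,::-1].copy()
for (x,y),z in (((.5639,.1002),.143),((.3734,-.2885),.140),((.5535,-.3012),.140)):
    cv2.polylines(D,[cyl(v,x,y,.024,z,z+.0001)//16],True,(255,255,255),1)
for x,y in ((.5639,.1002),(.4905,.0171),(.5992,-.0049)):
    cv2.polylines(D,[cyl(v,x,y,.036,.018,.0181)//16],True,(255,0,255),1)
cv2.polylines(D,[cyl(v,.5512,.0375,.013,.072,.0721)//16],True,(255,255,255),1)
cv2.polylines(D,[cyl(v,.4655,.3074,.055,.008,.0081)//16],True,(255,255,255),1)
cv2.imwrite('pics/w3.png',D)
E
```

```text
[0.5636 0.1014 0.2107] [-3.1409 -0.0011 -3.1392]
```

View pics/w3.png

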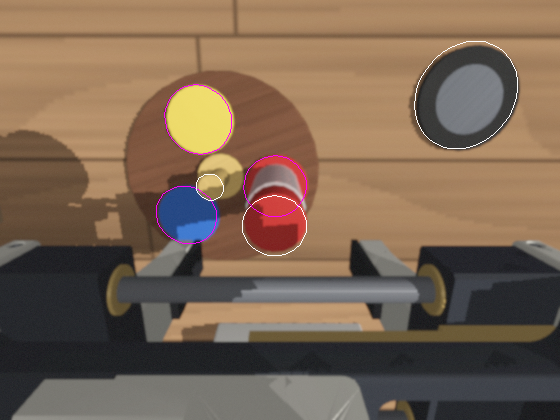

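The coaster and pad outlines match: coasters at yellow (199,119), blue (188,215) and red (275,185), with the pad near (466,95). Grasping the red jar.

arm_command(
  motion=[
    [[0,-1,25],[0,0,0],1],
    [[0,0,30],[0,0,0],1],
    [[0,0,15],[0,0,0],1],
    [[0,0,0],[0,0,0],1],
    [[0,0,0],[0,0,0],1],
    [[0,0,0],[0,0,0],0],
    [[0,0,0],[0,0,0],0],
    [[0,0,0],[0,0,0],0],
    [[0,0,0],[0,0,0],0],
    [[0,0,0],[0,0,0],0],
    [[0,0,0],[0,0,0],0],
    [[0,0,0],[0,0,0],0],
    [[0,0,0],[0,0,0],0],
  ],
)

```text
t: 14.6
eef_pos: [0.5634, 0.0991, 0.1418]
ee_rot: [3.141, 0.001, -3.141]
force: [0.8, 0.9, 2.1]
width: 0.0474
```

arm_command(
  motion=[
    [[0,0,-10],[0,0,0],0],
    [[0,0,-25],[0,0,0],0],
    [[0,0,-30],[0,0,0],0],
    [[0,0,-25],[0,0,0],0],
    [[0,0,-10],[0,0,0],0],
    [[3,-12,0],[0,0,0],0],
    [[6,-24,0],[0,0,0],0],
    [[8,-34,0],[0,0,0],0],
    [[10,-38,0],[0,0,0],0],
    [[10,-38,0],[0,0,0],0],
    [[10,-38,0],[0,0,0],0],
    [[10,-38,0],[0,0,0],0],
    [[10,-38,0],[0,0,0],0],
    [[10,-38,0],[0,0,0],0],
    [[9,-36,0],[0,0,0],0],
    [[8,-33,0],[0,0,0],0],
    [[5,-20,0],[0,0,0],0],
    [[2,-8,0],[0,0,0],0],
    [[0,0,0],[0,0,0],0],
    [[0,0,0],[0,0,0],0],
  ],
)

```text
t: 16.27
eef_pos: [0.4614, -0.2962, 0.2405]
ee_rot: [3.141, -0.002, 3.14]
force: [0.1, -0.4, -2.1]
width: 0.0475
```

arm_command(
  motion=[
    [[0,0,20],[0,0,0],0],
    [[0,0,30],[0,0,0],0],
    [[0,0,25],[0,0,0],0],
    [[0,0,15],[0,0,0],0],
    [[0,0,7],[0,0,0],0],
    [[0,0,3],[0,0,0],0],
    [[0,0,2],[0,0,0],0],
    [[0,0,0],[0,0,0],0],
    [[0,0,0],[0,0,0],0],
  ],
)

```text
t: 17.02
eef_pos: [0.463, -0.2962, 0.1406]
ee_rot: [-3.141, 0.002, -3.141]
force: [-0.1, -0.0, -1.9]
width: 0.0475
```

arm_command(
  motion=[
    [[0,0,1],[0,0,0],0],
    [[0,0,1],[0,0,0],0],
    [[0,0,0],[0,0,0],0],
    [[0,0,0],[0,0,0],0],
  ],
)

```text
t: 17.35
eef_pos: [0.463, -0.2964, 0.1387]
ee_rot: [-3.141, 0.002, -3.141]
force: [-0.0, 2.1, 5.6]
width: 0.0476
```

arm_command(
  motion=[
    [[0,0,0],[0,0,0],1],
    [[0,0,0],[0,0,0],1],
    [[0,0,0],[0,0,0],1],
    [[0,0,0],[0,0,0],1],
    [[0,0,-15],[0,0,0],1],
    [[0,0,-30],[0,0,0],1],
    [[0,0,-35],[0,0,0],1],
    [[0,0,-35],[0,0,0],1],
    [[0,0,-35],[0,0,0],1],
    [[0,0,0],[0,0,0],1],
    [[0,0,0],[0,0,0],1],
  ],
)

```text
t: 18.27
eef_pos: [0.4632, -0.2966, 0.2898]
ee_rot: [-3.14, 0.005, -3.141]
force: [0.3, -0.0, -1.4]
width: 0.0877
```

```bash
python3 - <<'E'
from h import *
s=arm.get_state();I=arm.grab_frame('wrist');v=V('wrist',s);print(s['eef_pos'],s['t'])
D=I[:,:,::-1].copy()
for x,y in ((.463,-.2964),(.3734,-.2885),(.5535,-.3012)):
    cv2.polylines(D,[cyl(v,x,y,.024,.140,.1401)//16],True,(255,255,255),1)
c=np.array([.463,-.295]);u=np.array([np.cos(.066),-np.sin(.066)]);w=np.array([-u[1],u[0]])
cv2.polylines(D,[proj(v,[[*(c+a*.145*u+b*.065*w),.015] for a,b in((1,1),(1,-1),(-1,-1),(-1,1))]).astype(int)[:,None]],True,(255,0,255),1)
cv2.imwrite('pics/w4.png',D)
E
```

```text
[ 0.4632 -0.2966  0.2898] 18.2667
```

View pics/w4.png

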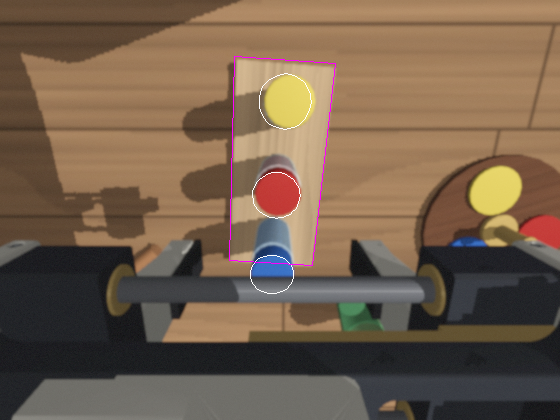

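All three jars stand on the board, with lids at yellow (286,101), red (276,194) and blue (272,273), all inside the outline. Now the stamp.

arm_command(
  motion=[
    [[-10,37,0],[0,0,0],1],
    [[-10,37,0],[0,0,0],1],
    [[-10,37,0],[0,0,0],1],
    [[-10,37,0],[0,0,0],1],
    [[-10,37,0],[0,0,0],1],
    [[-10,37,0],[0,0,0],1],
    [[-10,37,0],[0,0,0],1],
    [[-9,38,0],[0,0,0],1],
    [[-9,37,0],[0,0,0],1],
    [[0,0,35],[0,0,0],1],
    [[0,0,35],[0,0,0],1],
    [[0,0,35],[0,0,0],1],
    [[0,0,35],[0,0,0],1],
    [[0,0,20],[0,0,0],1],
    [[0,0,0],[0,0,0],1],
    [[0,0,0],[0,0,0],1],
  ],
)

```text
t: 19.65
eef_pos: [0.5492, 0.0372, 0.126]
ee_rot: [-3.14, -0.004, -3.141]
force: [0.2, -0.7, 1.0]
width: 0.087
```

arm_command(
  motion=[
    [[-2,0,25],[0,0,0],1],
    [[0,0,25],[0,0,0],1],
    [[0,0,15],[0,0,0],1],
    [[0,0,10],[0,0,0],1],
    [[0,0,0],[0,0,0],1],
    [[0,0,0],[0,0,0],1],
    [[0,0,0],[0,0,0],0],
    [[0,0,0],[0,0,0],0],
    [[0,0,0],[0,0,0],0],
    [[0,0,0],[0,0,0],0],
    [[0,0,0],[0,0,0],0],
    [[0,0,0],[0,0,0],0],
    [[0,0,0],[0,0,0],0],
    [[0,0,0],[0,0,0],0],
    [[0,0,0],[0,0,0],0],
    [[0,0,0],[0,0,0],0],
  ],
  newtons=30,
)

```text
t: 20.98
eef_pos: [0.5522, 0.0378, 0.0525]
ee_rot: [-3.142, -0.0, -3.141]
force: [0.7, 0.2, 0.2]
width: 0.027
```

arm_command(
  motion=[
    [[0,0,0],[0,0,0],0],
    [[0,0,0],[0,0,0],0],
    [[0,0,-10],[0,0,0],0],
    [[0,0,-20],[0,0,0],0],
    [[0,0,0],[0,0,0],0],
    [[0,0,0],[0,0,0],0],
  ],
)

```text
t: 21.48
eef_pos: [0.5529, 0.0381, 0.0837]
ee_rot: [3.141, 0.002, -3.141]
force: [-0.9, 0.3, -3.1]
width: 0.0243
```

```bash
python3 - <<'E'
from h import *
s=arm.get_state();print(s['eef_pos'],s['force'])
a=arm.grab_frame('wrist')[:,:,::-1];b=arm.grab_frame('side')[:,:,::-1]
b=cv2.resize(b[160:310,200:350],(420,420),interpolation=2)
cv2.imwrite('pics/c5.png',np.hstack([cv2.resize(a,(380,285)),cv2.resize(b,(285,285))]))
E
```

```text
[0.5529 0.0381 0.0837] [-0.9103  0.3112 -3.0828]
```

View pics/c5.png

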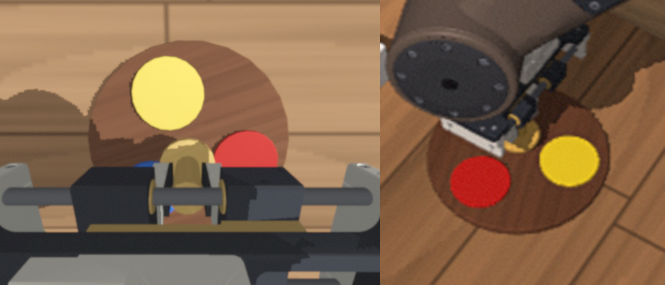

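The stamp is lifted straight: its foot is clear of the board and the force reads -3.1 N. Carrying it to the pad.

arm_command(
  motion=[
    [[0,0,-15],[0,0,0],0],
    [[0,0,-20],[0,0,0],0],
    [[0,0,-15],[0,0,0],0],
    [[4,12,0],[0,0,0],0],
    [[8,24,0],[0,0,0],0],
    [[11,36,0],[0,0,0],0],
    [[12,38,0],[0,0,0],0],
    [[12,38,0],[0,0,0],0],
    [[12,38,0],[0,0,0],0],
    [[11,35,0],[0,0,0],0],
    [[8,25,0],[0,0,0],0],
    [[5,15,0],[0,0,0],0],
    [[3,8,0],[0,0,0],0],
    [[0,0,20],[0,0,0],0],
    [[0,0,30],[0,0,0],0],
    [[0,0,20],[0,0,0],0],
    [[0,0,10],[0,0,0],0],
    [[0,0,0],[0,0,0],0],
    [[0,0,0],[0,0,0],0],
  ],
)

```text
t: 23.17
eef_pos: [0.4662, 0.3065, 0.0523]
ee_rot: [-3.14, -0.001, -3.142]
force: [0.3, 0.8, -1.7]
width: 0.0241
```

```bash
python3 - <<'E'
from h import *
s=arm.get_state();print(s['eef_pos'],s['ee_rot'],s['force'],s['width'])
a=arm.grab_frame('wrist')[:,:,::-1].copy();b=arm.grab_frame('side')[:,:,::-1].copy()
for D,v in((a,V('wrist',s)),(b,V('side'))):
    cv2.polylines(D,[cyl(v,.4655,.3074,.055,.008,.0081)//16],True,(255,255,255),1)
    cv2.polylines(D,[cyl(v,.4655,.3074,.026,.012,.0121)//16],True,(255,0,255),1)
b=cv2.resize(b[280:420,160:300],(420,420),interpolation=2)
cv2.imwrite('pics/c6.png',np.hstack([cv2.resize(a,(440,330)),cv2.resize(b,(330,330))]))
E
```

```text
[0.4662 0.3065 0.0523] [-3.1405 -0.0006 -3.1415] [ 0.3179  0.7536 -1.7364] 0.02411723718125608
```

View pics/c6.png

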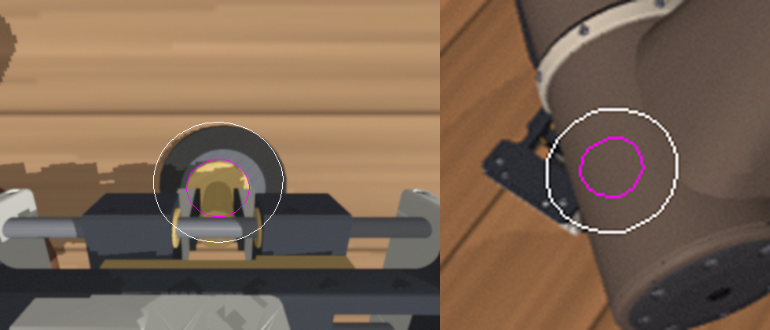

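The stamp foot at about (218,187) sits centred in the pad. Lowering.

arm_command(
  motion=[
    [[0,1,2],[0,0,0],0],
    [[0,0,1],[0,0,0],0],
    [[0,0,0],[0,0,0],0],
    [[0,0,0],[0,0,0],0],
  ],
)

```text
t: 23.6
eef_pos: [0.4663, 0.3079, 0.0499]
ee_rot: [3.141, 0.0, -3.141]
force: [0.6, -0.3, -2.5]
width: 0.0244
```

arm_command(
  motion=[
    [[0,0,1],[0,0,0],0],
    [[0,0,1],[0,0,0],0],
    [[0,0,0],[0,0,0],0],
    [[0,0,0],[0,0,0],0],
  ],
)

```text
t: 23.93
eef_pos: [0.4666, 0.3083, 0.048]
ee_rot: [3.141, 0.001, -3.141]
force: [0.6, 1.1, 2.3]
width: 0.0244
```

arm_command(
  motion=[
    [[0,0,0],[0,0,0],1],
    [[0,0,0],[0,0,0],1],
    [[0,0,0],[0,0,0],1],
    [[0,0,0],[0,0,0],1],
    [[0,0,0],[0,0,0],1],
    [[0,0,-10],[0,0,0],1],
    [[0,0,-30],[0,0,0],1],
    [[0,0,-40],[0,0,0],1],
    [[0,0,-40],[0,0,0],1],
    [[0,0,-40],[0,0,0],1],
    [[0,0,-40],[0,0,0],1],
    [[0,0,0],[0,0,0],1],
    [[0,0,0],[0,0,0],1],
  ],
  newtons=20,
)

```text
t: 25.02
eef_pos: [0.4669, 0.3086, 0.2514]
ee_rot: [3.137, 0.004, -3.141]
force: [0.1, -0.4, -1.5]
width: 0.0877
```

```bash
python3 - <<'E'
from h import *
s=arm.get_state();v=V('wrist',s);print(s['eef_pos'],s['t'])
D=arm.grab_frame('wrist')[:,:,::-1].copy()
for x,y,r,z in((.4655,.3074,.055,.008),(.4655,.3074,.036,.008),(.4663,.3080,.013,.068)):
    cv2.polylines(D,[cyl(v,x,y,r,z,z+.0001)//16],True,(255,0,255),1)
cv2.imwrite('pics/w7.png',D)
E
```

```text
[0.4669 0.3086 0.2514] 25.0167
```

View pics/w7.png

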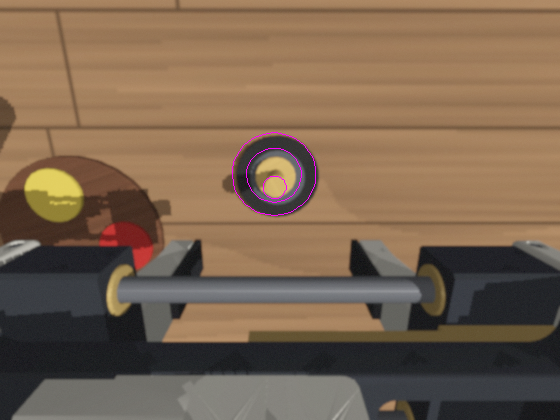

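The stamp stands centred on the pad at about (275,178), and the pad outlines match. Next I'll bring the jars back, red first.

arm_command(
  motion=[
    [[0,-20,0],[0,0,0],1],
    [[0,-40,0],[0,0,0],1],
    [[0,-40,0],[0,0,0],1],
    [[0,-40,0],[0,0,0],1],
    [[0,-40,0],[0,0,0],1],
    [[0,-40,0],[0,0,0],1],
    [[0,-40,0],[0,0,0],1],
    [[0,-40,0],[0,0,0],1],
    [[0,-40,0],[0,0,0],1],
    [[0,-40,0],[0,0,0],1],
    [[0,-40,0],[0,0,0],1],
    [[0,-40,0],[0,0,0],1],
    [[0,-40,0],[0,0,0],1],
    [[0,-40,0],[0,0,0],1],
    [[2,-40,0],[0,0,0],1],
    [[2,-25,0],[0,0,0],1],
    [[0,0,30],[0,0,0],1],
    [[0,0,15],[0,0,0],1],
    [[0,0,0],[0,0,0],1],
    [[0,0,0],[0,0,0],1],
  ],
)

```text
t: 26.73
eef_pos: [0.4609, -0.2973, 0.2012]
ee_rot: [3.141, -0.004, 3.141]
force: [0.3, -0.4, 0.5]
width: 0.0878
```

arm_command(
  motion=[
    [[-2,1,25],[0,0,0],1],
    [[0,0,25],[0,0,0],1],
    [[0,0,13],[0,0,0],1],
    [[0,0,0],[0,0,0],1],
    [[0,0,0],[0,0,0],1],
    [[0,0,0],[0,0,0],0],
    [[0,0,0],[0,0,0],0],
    [[0,0,0],[0,0,0],0],
    [[0,0,0],[0,0,0],0],
    [[0,0,0],[0,0,0],0],
    [[0,0,0],[0,0,0],0],
    [[0,0,0],[0,0,0],0],
    [[0,0,0],[0,0,0],0],
  ],
)

```text
t: 27.82
eef_pos: [0.4644, -0.2961, 0.1397]
ee_rot: [3.141, 0.0, -3.141]
force: [-0.9, 2.1, 3.0]
width: 0.0478
```

arm_command(
  motion=[
    [[0,0,-10],[0,0,0],0],
    [[0,0,-25],[0,0,0],0],
    [[0,0,-30],[0,0,0],0],
    [[0,0,-25],[0,0,0],0],
    [[0,0,-10],[0,0,0],0],
    [[-3,12,0],[0,0,0],0],
    [[-6,24,0],[0,0,0],0],
    [[-8,34,0],[0,0,0],0],
    [[-10,38,0],[0,0,0],0],
    [[-10,38,0],[0,0,0],0],
    [[-10,38,0],[0,0,0],0],
    [[-10,38,0],[0,0,0],0],
    [[-10,38,0],[0,0,0],0],
    [[-10,38,0],[0,0,0],0],
    [[-9,36,0],[0,0,0],0],
    [[-8,33,0],[0,0,0],0],
    [[-5,20,0],[0,0,0],0],
    [[-2,9,0],[0,0,0],0],
    [[0,0,0],[0,0,0],0],
    [[0,0,0],[0,0,0],0],
  ],
)

```text
t: 29.48
eef_pos: [0.5644, 0.0999, 0.2383]
ee_rot: [-3.141, -0.002, -3.141]
force: [-0.3, -0.3, -2.4]
width: 0.0476
```

arm_command(
  motion=[
    [[0,0,20],[0,0,0],0],
    [[0,0,30],[0,0,0],0],
    [[0,0,25],[0,0,0],0],
    [[0,0,12],[0,0,0],0],
    [[0,0,5],[0,0,0],0],
    [[0,0,2],[0,0,0],0],
    [[0,0,0],[0,0,0],0],
    [[0,0,0],[0,0,0],0],
  ],
)

```text
t: 30.15
eef_pos: [0.5658, 0.0996, 0.1467]
ee_rot: [3.141, 0.002, 3.141]
force: [0.3, 0.1, -2.3]
width: 0.0474
```

arm_command(
  motion=[
    [[1,0,2],[0,0,0],0],
    [[0,0,1],[0,0,0],0],
    [[0,0,0],[0,0,0],0],
    [[0,0,0],[0,0,0],0],
  ],
)

```text
t: 30.48
eef_pos: [0.5643, 0.0999, 0.1429]
ee_rot: [3.141, 0.0, -3.141]
force: [-0.1, 0.9, -2.7]
width: 0.0472
```

arm_command(
  motion=[
    [[0,0,1],[0,0,0],0],
    [[0,0,0],[0,0,0],0],
    [[0,0,0],[0,0,0],0],
  ],
)

```text
t: 30.73
eef_pos: [0.5649, 0.1, 0.1427]
ee_rot: [3.141, 0.002, -3.141]
force: [-0.9, -0.7, 5.9]
width: 0.0475
```

arm_command(
  motion=[
    [[0,0,0],[0,0,0],1],
    [[0,0,0],[0,0,0],1],
    [[0,0,0],[0,0,0],1],
    [[0,0,0],[0,0,0],1],
    [[0,0,-15],[0,0,0],1],
    [[0,0,-30],[0,0,0],1],
    [[0,0,-30],[0,0,0],1],
    [[16,-32,0],[0,0,0],1],
    [[16,-32,0],[0,0,0],1],
    [[16,-32,0],[0,0,0],1],
    [[16,-32,0],[0,0,0],1],
    [[16,-33,0],[0,0,0],1],
    [[16,-33,0],[0,0,0],1],
    [[16,-33,0],[0,0,0],1],
    [[16,-33,0],[0,0,0],1],
    [[16,-32,0],[0,0,0],1],
    [[16,-32,0],[0,0,0],1],
    [[16,-32,0],[0,0,0],1],
    [[15,-33,0],[0,0,0],1],
  ],
)

```text
t: 32.32
eef_pos: [0.3721, -0.2905, 0.2168]
ee_rot: [-3.142, 0.001, -3.141]
force: [0.9, 0.7, 0.4]
width: 0.0875
```

arm_command(
  motion=[
    [[0,0,25],[0,0,0],1],
    [[0,0,25],[0,0,0],1],
    [[0,0,15],[0,0,0],1],
    [[0,0,0],[0,0,0],1],
    [[0,0,0],[0,0,0],1],
  ],
)

```text
t: 32.73
eef_pos: [0.3729, -0.2893, 0.1513]
ee_rot: [3.141, -0.002, -3.141]
force: [0.2, -0.4, 0.9]
width: 0.0876
```

arm_command(
  motion=[
    [[0,1,7],[0,0,0],1],
    [[0,0,6],[0,0,0],1],
    [[0,0,0],[0,0,0],1],
    [[0,0,0],[0,0,0],0],
    [[0,0,0],[0,0,0],0],
    [[0,0,0],[0,0,0],0],
    [[0,0,0],[0,0,0],0],
    [[0,0,0],[0,0,0],0],
    [[0,0,0],[0,0,0],0],
    [[0,0,0],[0,0,0],0],
    [[0,0,0],[0,0,0],0],
  ],
)

```text
t: 33.65
eef_pos: [0.3733, -0.2881, 0.1386]
ee_rot: [3.141, 0.0, -3.142]
force: [0.9, 1.4, 1.9]
width: 0.0477
```

arm_command(
  motion=[
    [[0,0,-10],[0,0,0],0],
    [[0,0,-25],[0,0,0],0],
    [[0,0,-30],[0,0,0],0],
    [[0,0,-25],[0,0,0],0],
    [[0,0,-10],[0,0,0],0],
    [[-6,15,0],[0,0,0],0],
    [[-9,24,0],[0,0,0],0],
    [[-13,33,0],[0,0,0],0],
    [[-14,36,0],[0,0,0],0],
    [[-14,36,0],[0,0,0],0],
    [[-14,36,0],[0,0,0],0],
    [[-14,36,0],[0,0,0],0],
    [[-13,33,0],[0,0,0],0],
    [[-11,27,0],[0,0,0],0],
    [[-6,16,0],[0,0,0],0],
    [[-3,13,0],[0,0,0],0],
    [[0,0,0],[0,0,0],0],
    [[0,0,0],[0,0,0],0],
  ],
)

```text
t: 35.15
eef_pos: [0.4897, 0.0169, 0.2377]
ee_rot: [-3.141, -0.002, -3.141]
force: [-0.1, 0.7, -2.3]
width: 0.0477
```

arm_command(
  motion=[
    [[0,0,20],[0,0,0],0],
    [[0,0,30],[0,0,0],0],
    [[0,0,25],[0,0,0],0],
    [[0,0,12],[0,0,0],0],
    [[0,0,5],[0,0,0],0],
    [[0,0,2],[0,0,0],0],
    [[0,0,0],[0,0,0],0],
    [[0,0,0],[0,0,0],0],
  ],
)

```text
t: 35.82
eef_pos: [0.4909, 0.0166, 0.1456]
ee_rot: [3.141, 0.002, 3.141]
force: [0.0, 0.2, -2.9]
width: 0.0476
```

arm_command(
  motion=[
    [[0,0,2],[0,0,0],0],
    [[0,0,1],[0,0,0],0],
    [[0,0,0],[0,0,0],0],
    [[0,0,0],[0,0,0],0],
  ],
)

```text
t: 36.15
eef_pos: [0.4903, 0.0169, 0.1418]
ee_rot: [3.141, 0.0, -3.141]
force: [-1.0, -0.1, -3.5]
width: 0.0478
```

arm_command(
  motion=[
    [[0,0,1],[0,0,0],0],
    [[0,0,0],[0,0,0],0],
    [[0,0,0],[0,0,0],0],
  ],
)

```text
t: 36.4
eef_pos: [0.4912, 0.017, 0.1415]
ee_rot: [3.141, 0.002, -3.141]
force: [-0.4, 0.3, 5.2]
width: 0.0478
```

arm_command(
  motion=[
    [[0,0,0],[0,0,0],1],
    [[0,0,0],[0,0,0],1],
    [[0,0,0],[0,0,0],1],
    [[0,0,0],[0,0,0],1],
    [[0,0,-15],[0,0,0],1],
    [[0,0,-30],[0,0,0],1],
    [[0,0,-30],[0,0,0],1],
    [[-7,-35,0],[0,0,0],1],
    [[-7,-35,0],[0,0,0],1],
    [[-7,-35,0],[0,0,0],1],
    [[-7,-35,0],[0,0,0],1],
    [[-7,-36,0],[0,0,0],1],
    [[-7,-36,0],[0,0,0],1],
    [[-7,-36,0],[0,0,0],1],
    [[-7,-35,0],[0,0,0],1],
    [[-7,-35,0],[0,0,0],1],
    [[0,0,0],[0,0,0],1],
    [[0,0,0],[0,0,0],1],
  ],
)

```text
t: 37.9
eef_pos: [0.5528, -0.303, 0.2143]
ee_rot: [3.141, -0.002, 3.138]
force: [-0.6, 0.3, -1.2]
width: 0.0873
```

arm_command(
  motion=[
    [[0,0,25],[0,0,0],1],
    [[0,0,25],[0,0,0],1],
    [[0,0,15],[0,0,0],1],
    [[0,0,0],[0,0,0],1],
    [[0,0,0],[0,0,0],1],
  ],
)

```text
t: 38.32
eef_pos: [0.553, -0.3004, 0.1503]
ee_rot: [3.141, -0.002, -3.14]
force: [0.4, 0.4, 0.8]
width: 0.0876
```

arm_command(
  motion=[
    [[0,-1,6],[0,0,0],1],
    [[0,0,5],[0,0,0],1],
    [[0,0,0],[0,0,0],1],
    [[0,0,0],[0,0,0],0],
    [[0,0,0],[0,0,0],0],
    [[0,0,0],[0,0,0],0],
    [[0,0,0],[0,0,0],0],
    [[0,0,0],[0,0,0],0],
    [[0,0,0],[0,0,0],0],
    [[0,0,0],[0,0,0],0],
    [[0,0,0],[0,0,0],0],
  ],
)

```text
t: 39.23
eef_pos: [0.5534, -0.3021, 0.1397]
ee_rot: [3.141, 0.0, -3.141]
force: [0.1, 2.2, 0.4]
width: 0.0476
```

arm_command(
  motion=[
    [[0,0,-10],[0,0,0],0],
    [[0,0,-25],[0,0,0],0],
    [[0,0,-30],[0,0,0],0],
    [[0,0,-25],[0,0,0],0],
    [[0,0,-10],[0,0,0],0],
    [[-2,15,0],[0,0,0],0],
    [[-4,25,0],[0,0,0],0],
    [[-5,35,0],[0,0,0],0],
    [[-6,38,0],[0,0,0],0],
    [[-6,38,0],[0,0,0],0],
    [[-6,38,0],[0,0,0],0],
    [[-6,38,0],[0,0,0],0],
    [[-5,35,0],[0,0,0],0],
    [[-4,22,0],[0,0,0],0],
    [[-2,13,0],[0,0,0],0],
    [[0,0,0],[0,0,0],0],
    [[0,0,0],[0,0,0],0],
  ],
)

```text
t: 40.65
eef_pos: [0.5988, -0.0048, 0.2388]
ee_rot: [-3.141, -0.002, -3.14]
force: [0.4, 0.3, -3.2]
width: 0.0476
```

arm_command(
  motion=[
    [[0,0,20],[0,0,0],0],
    [[0,0,30],[0,0,0],0],
    [[0,0,25],[0,0,0],0],
    [[0,0,12],[0,0,0],0],
    [[0,0,5],[0,0,0],0],
    [[0,0,2],[0,0,0],0],
    [[0,0,0],[0,0,0],0],
    [[0,0,0],[0,0,0],0],
  ],
)

```text
t: 41.32
eef_pos: [0.5999, -0.0056, 0.1467]
ee_rot: [3.141, 0.002, 3.141]
force: [0.7, -0.4, -3.8]
width: 0.0477
```

arm_command(
  motion=[
    [[0,0,2],[0,0,0],0],
    [[0,0,1],[0,0,0],0],
    [[0,0,0],[0,0,0],0],
    [[0,0,0],[0,0,0],0],
  ],
)

```text
t: 41.65
eef_pos: [0.5993, -0.0051, 0.1429]
ee_rot: [3.141, 0.0, -3.141]
force: [-0.6, -0.3, -3.1]
width: 0.0475
```

arm_command(
  motion=[
    [[0,0,1],[0,0,0],0],
    [[0,0,0],[0,0,0],0],
    [[0,0,0],[0,0,0],0],
  ],
)

```text
t: 41.9
eef_pos: [0.5999, -0.005, 0.1426]
ee_rot: [3.142, 0.002, -3.141]
force: [-1.0, 1.4, 4.7]
width: 0.0475
```

Release, rise and move clear toward the side board so that all cameras see the set.

arm_command(
  motion=[
    [[0,0,0],[0,0,0],1],
    [[0,0,0],[0,0,0],1],
    [[0,0,0],[0,0,0],1],
    [[0,0,0],[0,0,0],1],
    [[0,0,-15],[0,0,0],1],
    [[0,0,-30],[0,0,0],1],
    [[0,0,-40],[0,0,0],1],
    [[0,0,-40],[0,0,0],1],
    [[7,-40,0],[0,0,0],1],
    [[7,-40,0],[0,0,0],1],
    [[7,-40,0],[0,0,0],1],
    [[7,-40,0],[0,0,0],1],
    [[7,-40,0],[0,0,0],1],
    [[7,-40,0],[0,0,0],1],
    [[7,-40,0],[0,0,0],1],
    [[7,-40,0],[0,0,0],1],
    [[7,-40,0],[0,0,0],1],
    [[0,0,0],[0,0,0],1],
    [[0,0,0],[0,0,0],1],
  ],
)

```text
t: 43.48
eef_pos: [0.5352, -0.3674, 0.2656]
ee_rot: [3.141, -0.001, 3.138]
force: [0.8, 0.4, 0.2]
width: 0.0874
```

```bash
python3 - <<'E'
from h import *
print(arm.get_state()['eef_pos'],arm.get_state()['force'])
o=[]
for n,(x0,y0,w,h) in {'top':(90,150,240,180),'side':(160,150,240,250)}.items():
    v=V(n);D=arm.grab_frame(n)[:,:,::-1].copy()
    for x,y in ((.5639,.1002),(.4905,.0171),(.5992,-.0049)):
        cv2.polylines(D,[cyl(v,x,y,.024,.143,.1431)//16],True,(255,255,255),1)
    cv2.polylines(D,[cyl(v,.4655,.3074,.013,.068,.0681)//16],True,(255,0,255),1)
    o.append(cv2.resize(D[y0:y0+h,x0:x0+w],(int(w*500/h*.8),400),interpolation=cv2.INTER_NEAREST)[:, :])
D=np.hstack(o);D=cv2.resize(D,(790,int(D.shape[0]*790/D.shape[1])));cv2.imwrite('pics/f8.png',D)
E
```

```text
[ 0.5352 -0.3674  0.2656] [0.7535 0.4211 0.2062]
```

View pics/f8.png

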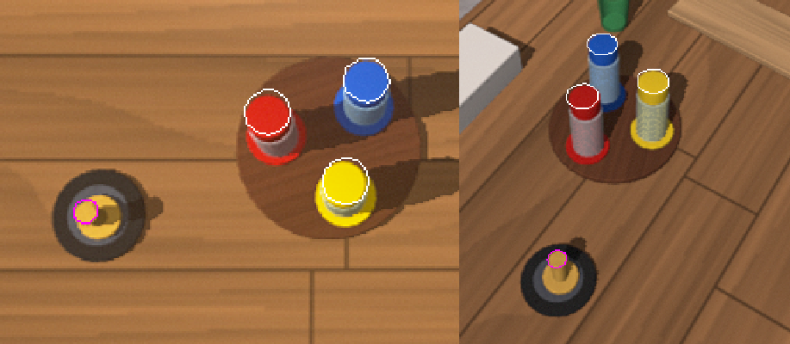

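Both views show the jars upright and centred on their own coasters, and the stamp upright in the pad's grey circle, near (98,216) in the left half. Handing in.

```bash
python3 -c "
from station import arm
print(arm.job_done())"
```

```text
the job is handed in; nothing more can be done
None
```

The job is done and handed in at about 43.5 s of the 136 s allowed; `job_done()` gives no verdict. I stood the three jars on the side board, moved the stamp to the middle of the pad, then put the jars back on their own coasters.

**Last checks:** the final top and side pictures show all three jars upright, with their lids within about 2 mm of the expected positions. The stamp stands upright in the pad's inner circle, about 2 mm from centre. The gripper was open and clear of everything, with less than 1 N of residual force reading. I never moved the arm near the tumbler, but I did not measure its position again at the end.

**One reading disagreed:** the gripper measured 24–27 mm on the stamp instead of the 22 mm stem, so it probably held the 26 mm rim. The stamp was still lifted and set down upright. No other check failed.

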